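# Clear the hammer off the polisher and mount its bowl

### The arm

A 7-joint arm with a two-finger parallel gripper is mounted at the origin on the work surface. World frame = base frame: x ahead of the robot, y to its left, z up, the work surface at z = 0. Lengths are in mm, angles in rad, forces in N, time in s.
With the tool pointing down it reaches from about 375 to 925 mm from the base axis. Payload 3.1 kg.
Tool frame: the origin (TCP) lies at the very end of the fingers, on their centre line; the grasp point (between the pads) lies grasp_offset behind it (grasp_offset is the distance from the TCP to the grasp point, in mm); z points along the fingers, y is the line along which they close (so a half turn about z gives the same grasp; the last joint's range is limited). The gripper opens to 85 mm and grips with 20 to 120 N. Pads are 22 mm wide; open, the fingers measure 114 mm over their backs; the gripper's body (76 mm by 85 mm) begins 54 mm behind the grasp point. The pads swing forward as they close: fully open they stand 13 mm farther back than shut.
Start: joints at [-1.216, 0.383, 0.044, 1.598, -0.018, 1.161, -0.05], TCP at [284.344, 584.509, 231.269] pointing down, gripper open.
Joint ranges: [-2.61, 2.61], [-0.41, 2.15], [-1.48, 1.57], [0, 2.5], [-1.57, 4.71], [0.05, 1.97], [-2.85, 2.85]. Speed limits (rad/s): [2.79, 2.79, 3.14, 3.14, 3.14, 3.14, 3.14].

### API

Orientations are given as a unit quaternion [w, x, y, z].
In Python, from cell import * gives the robot as it stands.
- The arm moves only by the tool apply_moves, never from a script. Its argument "series" is a list of rows, each an object of numbers: "x", "y", "z": the shift along the tool's x, y, z in cm; "rx", "ry", "rz": the turn, a rotation vector about the tool's x, y, z in rad. In form: [{"x": .., "y": .., "z": .., "rx": .., "ry": .., "rz": ..}, ...]. A call has exactly 10 rows; each row shifts and turns the commanded pose from where the row before left it, along the tool's axes as they then stand; what a row does not reach is not made up. A row lasts 1/12 s, in which the tool goes at most 41.7 mm and 7.16 degrees, less where a joint would pass 70% of its speed; a pose out of reach is approached as far as the arm can. A call with a gripper value outside its range is refused whole. "claw" is the finger opening in cm, from 0 to 8.54, set as the call begins (left out, the last holds). The fingers move at their own pace and stop on an object; "squeeze" is the grip in N (left out, the last holds). Time passes only in rows, so rows that do not move let the fingers close, or fill a call up. It gives the time, the measured TCP pose, the force, the opening and the grip force at its end, in the units of the state.
- state(): the state, without advancing time (a new reading comes with each control period).
- camera(name): name is "scene" or "side" or "wrist"; returns a dict with "frame" (480x640x3 uint8, red, green, blue), "depth" (480x640 float32, mm along the optical axis (not along the pixel's ray), 0 where there is no reading), "fx", "fy", "cx", "cy" (pixels), "cam_to_world" (4x4, takes a point from camera to world coordinates). Camera axes: x right, y up, looking along -z (the intrinsics and any distortion apply to the point x, -y, -z); pixel columns grow to the right and rows downward; lengths in mm; the calibration is good to about 2 mm. A picture is of the moment at which its call begins.
- hand_in(): hands the job in; it is judged then, once.
The state is a dict: "time_s": time; "joints": joint angles; "qvel": joint speeds; "tau": joint torques, N m; "position": TCP position; "orientation": TCP orientation; "ft_force": force on the tool from outside, world axes, zero at the start; "wrist_torque": the same for the moment, N m; "gripper_width": finger opening in mm; "grasp_force": force on a finger pad.
Only numpy, scipy, OpenCV 4.12 (cv2) and the standard library are available. Lean on these libraries where they do the work, as an engineer would, in place of code of your own. Each camera call takes 0.05 s, during which the arm holds its last target. There are 200 camera calls.

### The job

Someone left the chasing hammer lying across the polishing machine. First pick it up and lay it flat on the floor of the wooden tool tray, then pick up the orange polishing bowl and mount it on the machine upright, with both steel pegs through the holes in its ears, so that it sits fully down on the deck. Set both things down rather than dropping them, and leave the other things on the bench where they are.

Things in the scene. Friction and masses are not known exactly. Their poses are not given: they have to be found in the camera images.
- polisher: Fixed low polishing machine: blue housing with an aluminium deck on top, 190 (x) x 230 (y) x 60 mm high; control panel on its -x side. Origin at the centre of its underside, z up. Two steel pegs stand on the deck at y = +88 and y = -88 mm, x = 0: 12 mm in diameter, 24 mm high, the last 8 mm tapering to 6 mm.
- deck (a point): Centre of the top of the deck, 60 mm above the origin of the polisher, with the same axes. The bowl's origin belongs here.
- peg_a (a point): Top of the peg at the +y side of the polisher (24 mm above the deck).
- peg_b (a point): Top of the peg at the -y side of the polisher.
- bowl: Loose orange bowl, about 0.5 kg: foot 110 mm, rim 144 mm in diameter, rim 68 mm high. Origin at the centre of its flat underside, z up. Two black ears, 36 mm wide, 8 mm thick, flush with the underside, stick out along +y and -y to 106 mm from the centre; each has a 16 mm through hole at y = +-88 mm. A central post carries a black grip bar. Half a turn about z makes no difference.
- bowl_grip (a point): Centre of the bowl's black grip bar: 50 mm along the bowl's x, 22 mm along its y (grasp across this), 26 mm high (94 to 120 mm above the underside of the bowl, all of it above the rim); this point is 107 mm above the underside.
- ear_a (a point): Centre of the hole in the +y ear, level with the underside of the bowl.
- ear_b (a point): Centre of the hole in the -y ear, level with the underside of the bowl.
- hammer: Loose chasing hammer, about 0.36 kg, lying flat across the deck between the pegs. Origin at the underside, below the middle of the steel head; z up. Wooden handle 18 mm wide, 22 mm high, along -x to x = -220 mm; stub to x = +20. Head 22 mm (x) by 22 mm high, from y = -40 to y = +37 mm. Centre of mass about 33 mm from the head middle, on the handle.
- hammer_hold (a point): Place to hold the hammer: centre of the handle 36 mm from the middle of the head (11 mm above the underside).
- hammer_head (a point): Middle of the hammer's head (11 mm above the underside).
- hammer_butt (a point): Free end of the handle (11 mm above the underside), 220 mm from the middle of the head.
- tray: Fixed dark wooden tool tray, open on top, empty: 310 (x) x 130 (y) x 28 mm outside, walls and floor 5 mm thick. Origin at the centre of its underside, long side along its x. It may stand left or right of the machine, the bowl at the other side.
- bench_block: Bystander: square steel block 60 x 60 x 22 mm, origin under its centre.
- punch_a: Bystander: dark steel punch lying on the table, about 113 x 10 x 10 mm.
- punch_b: Bystander: another such punch.
- jar: Bystander: jar with green cap, 60 mm in diameter, 75 mm high, origin under its centre.
- dish: Bystander: small copper dish, 110 mm in diameter, 35 mm high, origin under its centre.
- brush: Bystander: brush lying on the table.
Things that resemble listed ones, but are neither listed nor needed, are in the scene too. Several things have the shape of the bowl; the one meant has the colours described above.

How it is judged:
By the outcome, as a careful person would: the job done as asked, in the order asked, and still so for the second after the job is handed in, with the robot touching nothing.
It also fails if it takes over 59 s, if anything falls off the work surface, if the arm or the gripper's body presses on something with over 40 N, if the wrist force passes 120 N, or if a joint passes its speed limit or range.

## Working session

There is one attempt and no reset: what is moved stays moved. The work goes in short steps, Python scripts to look and compute and a tool call to move; the robot and the scene stay as the last step left them, time stands still between calls to the robot, and variables do not carry over. Pictures are saved under pics/ and viewed, at most 12 in all, crops included, and the job is handed in when it is done.

Besides the shell and the picture viewer there is one more tool, called as name(argument=value, ...) on one line, values as JSON. apply_moves: Moves the arm, as the interface text tells. Its arguments: {"type":"object","properties":{"series":{"type":"array"},"claw":{"type":"number"},"squeeze":{"type":"number"}},"required":["series"]}

```bash
ls; mkdir -p pics; cat > h.py <<'E'
from cell import *
import numpy as np, cv2
def save(c,n): cv2.imwrite('pics/'+n, c['frame'][:,:,::-1])
def world(c):
    d=c['depth']; v,u=np.mgrid[0:480,0:640]
    p=np.stack([(u-c['cx'])/c['fx']*d,-(v-c['cy'])/c['fy']*d,-d],-1)
    T=np.array(c['cam_to_world']); return p@T[:3,:3].T+T[:3,3]
E
python3 - <<'E'
from h import *
s=state(); print(s)
for n in ['scene','side']:
    c=camera(n); save(c,n+'1.png'); np.savez(n+'1.npz',P=world(c),f=c['frame']); print(n,[k for k in c], np.round(c['cam_to_world'],2).tolist())
E
```

```text
pics
{'time_s': 0.0, 'joints': array([-1.21581718,  0.38383776,  0.04383308,  1.59961941, -0.01787174,
        1.16119467, -0.04988242]), 'qvel': array([-0.00037842, -0.00054825,  0.00058658, -0.00237754, -0.00068305,
        0.00024413,  0.00028388]), 'tau': array([-4.94731958e-04, -4.33470726e+01,  1.02427650e+00, -2.49515766e+01,
        1.06035895e-02,  1.13394271e-02, -5.03757121e-06]), 'position': array([283.94518082, 583.62915926, 229.86432688]), 'orientation': array([-2.16351851e-04,  2.24407529e-01,  9.74494475e-01, -1.31581891e-03]), 'ft_force': array([ 0.39193439, -0.58550305,  0.97116054]), 'wrist_torque': array([ 0.00393327, -0.00407718,  0.00682887]), 'grasp_force': 0.0, 'gripper_width': 85.50147925049048}
scene ['frame', 'depth', 'fx', 'fy', 'cx', 'cy', 'cam_to_world'] [[-0.8, -0.38, 0.47, 1196.16], [0.61, -0.52, 0.6, 899.64], [0.01, 0.76, 0.65, 1074.85], [0.0, 0.0, 0.0, 1.0]]
side ['frame', 'depth', 'fx', 'fy', 'cx', 'cy', 'cam_to_world'] [[0.99, 0.1, -0.1, 344.21], [-0.14, 0.62, -0.78, -1278.97], [-0.02, 0.78, 0.62, 1106.17], [0.0, 0.0, 0.0, 1.0]]
```

View pics/scene1.png

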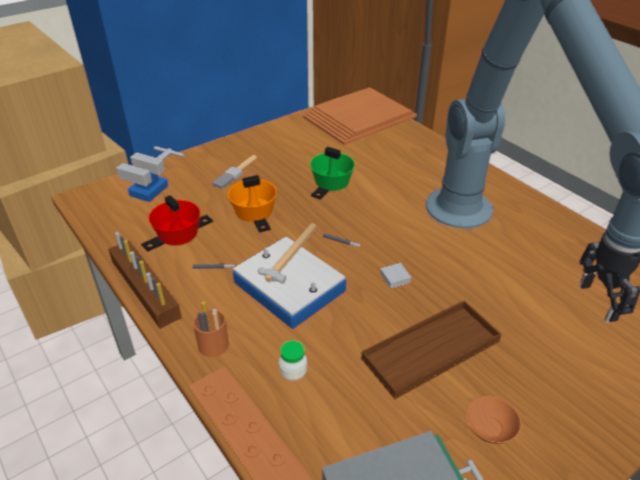

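View pics/side1.png

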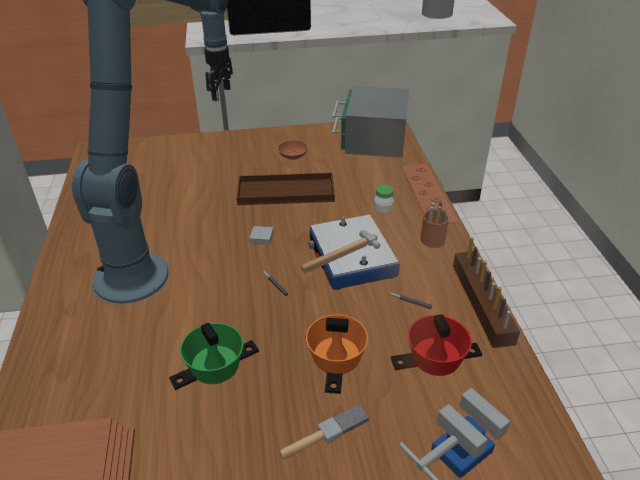

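The scene view shows the machine at about (290,280) with the hammer across it. The orange bowl is at (252,200), between the red and green ones, and the tray is at (430,347). In the side view the bowl is at (337,343), with its near ear at (334,382). Next I fuse both clouds and fit the poses.

```bash
cat > m.py <<'E'
from h import *
A={n:np.load(n+'1.npz') for n in ['scene','side']}
def box(p,h): return np.round(cv2.boxPoints(p),0).tolist()
for n in A:
    P=A[n]['P']; f=A[n]['f']; hsv=cv2.cvtColor(f,cv2.COLOR_RGB2HSV); H,S,V=[hsv[...,i].astype(int) for i in range(3)]
    print('==',n)
    def rep(name,m,z0,z1,roi=None):
        m=m&(P[...,2]>z0)&(P[...,2]<z1)
        if roi is not None:
            r=np.zeros_like(m); r[roi[1]:roi[3],roi[0]:roi[2]]=1; m=m&r
        q=P[m]
        if len(q)<5: print(name,len(q)); return
        r=cv2.minAreaRect(q[:,:2].astype(np.float32))
        print(name,len(q),'med',np.round(np.median(q,0),1),'rect',np.round(r[0],1),np.round(r[1],1),round(r[2],2))
    R=dict(scene=dict(m=(225,220,355,330),b=(222,172,282,236),t=(355,295,505,400)),side=dict(m=(300,210,400,290),b=(300,310,372,395),t=(230,165,340,210)))[n]
    al=np.ones(H.shape,bool)
    rep('deck',S<60,55,64,R['m'])
    rep('wood handle',(S>60)&(H<25),66,95,R['m'])
    rep('head/all above',al,76,95,R['m'])
    rep('pegs',al,63,90,R['m'])
    rep('bowl rim',(S>180)&(H>8)&(H<22)&(V>120),60,75,R['b'])
    rep('grip',(V<70),95,130,R['b'])
    rep('grip top',(V<70),116,130,R['b'])
    rep('ear',(V<70),3,16,R['b'])
    rep('tray rim',al,23,35,R['t'])
    rep('tray floor',al,2,12,R['t'])
E
python3 m.py
```

```text
== scene
deck 3552 med [617.7   5.6  60.3] rect [614.1 -16.8] [185.5 224.4] 7.79
wood handle 524 med [567.8 -64.   80.3] rect [649.7 -27.7] [416.   22.2] 25.11
head/all above 613 med [605.4 -49.9  81.1] rect [628.5  -4.7] [404.  164.3] 37.24
pegs 1322 med [612.3 -37.7  74.4] rect [647.   -9.2] [397.1 218. ] 7.12
bowl rim 294 med [ 521.2 -349.1   66.2] rect [ 512.9 -353.2] [147.6 141.6] 68.78
grip 132 med [ 516.7 -349.8  115.7] rect [ 514.9 -354. ] [26.9 42.2] 78.22
grip top 63 med [ 513.4 -352.   119.6] rect [ 514.7 -355. ] [25.  42.2] 78.22
ear 107 med [ 534.3 -277.2    8.2] rect [ 534.2 -274.4] [53.9 32.4] 73.03
tray rim 979 med [480.5 369.2  27.6] rect [468.9 409.7] [260.7 315.3] 83.92
tray floor 7008 med [462.4 342.2   4.8] rect [440.7 338. ] [316.4 390.8] 53.0
== side
deck 2561 med [609.9 -24.2  59.8] rect [612.8 -18.7] [182.5 230.2] 7.54
wood handle 572 med [550.2 -82.1  78.9] rect [573.5 -62.4] [242.2 115.6] 51.05
head/all above 537 med [589.2 -66.2  80.7] rect [583.5 -67.3] [242.6 139.5] 53.39
pegs 1169 med [591.3 -62.9  74.7] rect [574.5 -29.3] [252.2 221.3] 7.71
bowl rim 274 med [ 515.8 -328.5   66.1] rect [ 510.8 -359.1] [136.6 144.5] 4.33
grip 290 med [ 509.2 -365.1  117.2] rect [ 509.7 -360.3] [25.7 48.2] 77.06
grip top 162 med [ 510.  -361.3  119.5] rect [ 509.6 -360.2] [25.7 47.2] 79.55
ear 275 med [ 490.6 -435.9    7.4] rect [ 490.5 -436.4] [54.6 35.8] 76.08
tray rim 435 med [452.4 328.2  27. ] rect [461.5 342.5] [145.3 311.1] 85.17
tray floor 2185 med [461.6 361.4   5.1] rect [457.5 375.5] [265.5 371.1] 81.05
```

```bash
python3 - <<'E'
from h import *
a=cv2.imread('pics/scene1.png')[215:335,215:365]; b=cv2.imread('pics/side1.png')[205:395,290:410]
a=cv2.resize(a,(500,400),interpolation=2); b=cv2.resize(b,None,fx=2.1,fy=2.1,interpolation=2)
h=max(a.shape[0],b.shape[0]); o=np.zeros((h,a.shape[1]+b.shape[1],3),np.uint8); o[:a.shape[0],:a.shape[1]]=a; o[:b.shape[0],a.shape[1]:]=b
cv2.imwrite('pics/crop1.png',o); print(o.shape)
E
```

```text
(400, 752, 3)
```

```bash
cat > m2.py <<'E'
from h import *
for n in ['scene','side']:
    A=np.load(n+'1.npz'); P=A['P']; f=A['f']; hsv=cv2.cvtColor(f,cv2.COLOR_RGB2HSV); H,S,V=[hsv[...,i].astype(int) for i in range(3)]
    x,y,z=P[...,0],P[...,1],P[...,2]
    def rect(name,m):
        k,l,st,_=cv2.connectedComponentsWithStats(m.astype(np.uint8)); i=1+np.argmax(st[1:,4]); q=P[l==i][:,:2].astype(np.float32)
        r=cv2.minAreaRect(q); print(n,name,len(q),np.round(r[0],1),np.round(r[1],1),round(r[2],1)); return q
    roi=(x>400)&(x<720)&(y>-180)&(y<120)
    q=rect('handle',roi&(S>70)&(H<25)&(z>72)&(z<90))
    l=cv2.fitLine(q,cv2.DIST_HUBER,0,.01,.01).ravel(); print('  dir',np.degrees(np.arctan2(l[1],l[0])),l[2:], 'ends',q[np.argmin(q@l[:2])],q[np.argmax(q@l[:2])])
    rect('head',roi&(S<70)&(z>70)&(z<86)&(x>580))
    for nm,cx,cy in [('pegA',601,69),('pegB',625,-105)]:
        m=(np.hypot(x-cx,y-cy)<18)&(z>66)&(z<95); print('  ',nm,m.sum(),np.round(P[m].mean(0),1),np.round(P[m].max(0),1),np.round(P[m].min(0),1))
    rect('tray',(x>280)&(x<650)&(y>240)&(y<440)&(z>22)&(z<33))
    rect('trayfloor',(x>280)&(x<650)&(y>240)&(y<440)&(z>2.5)&(z<33)&(V<110))
E
python3 m2.py
```

```text
scene handle 422 [555.6 -72. ] [208.1  21.1] 26.1
  dir 25.55425 [559.47504 -67.06335] ends [ 464.48145 -122.69182] [645.88293  -19.901478]
scene head 212 [657.7 -23.9] [29.8 76.5] 22.8
   pegA 33 [603.6  73.   77.2] [609.7  78.9  86.5] [597.6  63.5  66.1]
   pegB 28 [ 626.6 -101.9   76.6] [632.7 -95.8  87.3] [ 619.6 -108.2   66.1]
scene tray 999 [461.8 346.9] [135.4 316. ] 84.5
scene trayfloor 2596 [463.6 347.4] [133.8 312.6] 84.6
side handle 444 [556.1 -76.6] [211.1  22.6] 25.6
  dir 25.436682 [549.0651  -83.10306] ends [ 464.7676 -130.2797] [650.8742  -30.02636]
side head 170 [657.2 -26.1] [34.4 76.8] 39.9
   pegA 22 [600.1  65.6  76.6] [604.7  71.7  86.2] [595.1  58.9  66.1]
   pegB 28 [ 624.3 -108.8   75.9] [629.7 -99.9  88.7] [ 618.9 -115.3   66.3]
side tray 297 [416.8 346.1] [145.3 221.2] 83.8
side trayfloor 2515 [462.9 356.6] [175.1 317.5] 84.9
```

View pics/crop1.png

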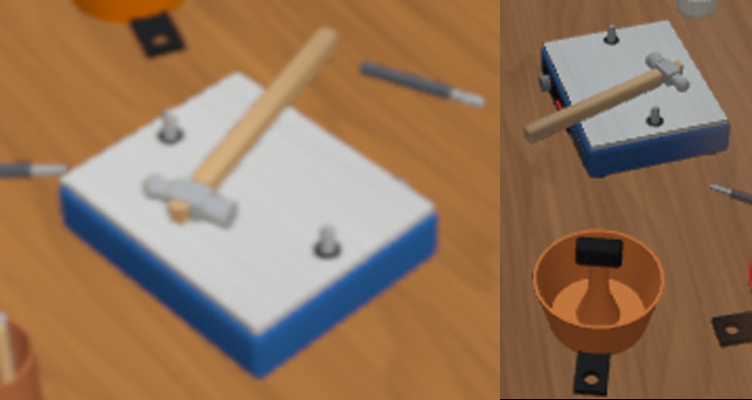

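```bash
cat >> h.py <<'E'
from scipy.spatial.transform import Rotation as Ro
def go(x,y,z,yaw):
    "shift (cm, tool axes after the turn), turn rotvec (rad) to put TCP at xyz, down, tool y at yaw deg"
    s=state(); q=s['orientation']; R=Ro.from_quat([q[1],q[2],q[3],q[0]])
    a=np.radians(yaw); ty=np.array([np.cos(a),np.sin(a),0]); tz=np.array([0,0,-1.]); T=np.stack([np.cross(ty,tz),ty,tz],1)
    d=np.array([x,y,z])-s['position']
    print('t %.2f'%s['time_s'],'pos',np.round(s['position'],1),'turn',np.round((R.inv()*Ro.from_matrix(T)).as_rotvec(),3),'shift now',np.round(R.inv().apply(d)/10,2),'after',np.round(T.T@d/10,2))
E
python3 - <<'E'
import cell; print([ (k,getattr(cell,k)) for k in dir(cell) if not k.startswith('_')])
from h import *
go(627.6,-40.1,230,115.5)
E
```

```text
[('IKError', <class 'cell.IKError'>), ('camera', <function make.<locals>.drawn_camera at 0x7faa439b4040>), ('grasp_offset', 18.700000000000003), ('hand_in', <function connect.<locals>.done at 0x7faa43927740>), ('state', <function make.<locals>.<lambda> at 0x7faa439b4540>)]
t 0.10 pos [284.  583.7 230. ] turn [-0.002 -0.001 -0.898] shift now [-58.19 -41.07   0.11] after [ -4.16 -71.1    0.  ]
```

apply_moves(series=[{"x": -3.2, "y": -2.25}, {"x": -3.2, "y": -2.25}, {"x": -3.2, "y": -2.25}, {"x": -3.2, "y": -2.25}, {"x": -3.2, "y": -2.25}, {"x": -3.2, "y": -2.25}, {"x": -3.2, "y": -2.25}, {"x": -3.2, "y": -2.25}, {"x": -3.2, "y": -2.25}, {"x": -3.2, "y": -2.25}])

```text
schema error: expected keys x, y, z, rx, ry, rz
```

apply_moves(series=[{"x": -3.2, "y": -2.25}, {"x": -3.2, "y": -2.25}, {"x": -3.2, "y": -2.25}, {"x": -3.2, "y": -2.25}, {"x": -3.2, "y": -2.25}, {"x": -3.2, "y": -2.25}, {"x": -3.2, "y": -2.25}, {"x": -3.2, "y": -2.25}, {"rz": -0.12}, {"rz": -0.12}])

```text
schema error: expected keys x, y, z, rx, ry, rz
```

apply_moves(series=[{"rz": -0.12}, {"rz": -0.12}, {"rz": -0.12}, {"rz": -0.12}, {"rz": -0.12}, {"rz": -0.06}, {}, {}, {}, {}], claw=5)

```text
schema error: expected keys x, y, z, rx, ry, rz
```

```bash
python3 - <<'E'
from h import *
go(627.6,-40.1,100,115.5)
c=camera('wrist'); save(c,'w1.png'); np.savez('w1.npz',P=world(c),f=c['frame'])
E
```

```text
t 0.10 pos [284.  583.7 230. ] turn [-0.002 -0.001 -0.898] shift now [-58.19 -41.04  13.11] after [ -4.16 -71.1   13.  ]
```

View pics/w1.png

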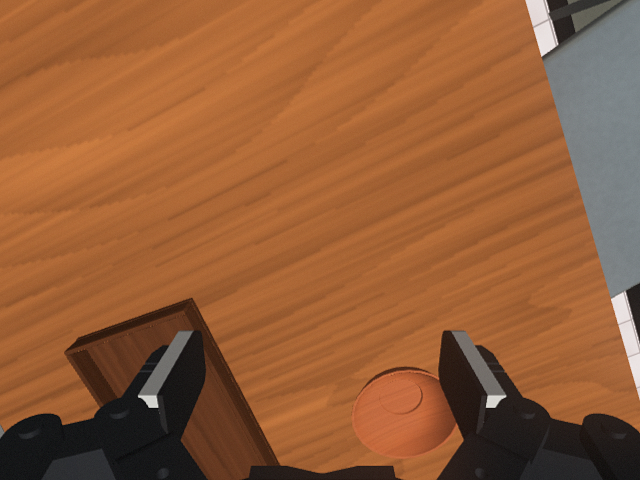

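The moves were refused because each row needs all six keys, so the arm hasn't moved. The wrist view still shows the start pose, with the tray at lower left (190,330) and the dish at (405,410). I'll send the rows again in full.

apply_moves(series=[{"x": -3.2, "y": -2.25, "z": 0, "rx": 0, "ry": 0, "rz": 0}, {"x": -3.2, "y": -2.25, "z": 0, "rx": 0, "ry": 0, "rz": 0}, {"x": -3.2, "y": -2.25, "z": 0, "rx": 0, "ry": 0, "rz": 0}, {"x": -3.2, "y": -2.25, "z": 0, "rx": 0, "ry": 0, "rz": 0}, {"x": -3.2, "y": -2.25, "z": 0, "rx": 0, "ry": 0, "rz": 0}, {"x": -3.2, "y": -2.25, "z": 0, "rx": 0, "ry": 0, "rz": 0}, {"x": -3.2, "y": -2.25, "z": 0, "rx": 0, "ry": 0, "rz": 0}, {"x": -3.2, "y": -2.25, "z": 0, "rx": 0, "ry": 0, "rz": 0}, {"x": -3.2, "y": -2.25, "z": 0, "rx": 0, "ry": 0, "rz": 0}, {"x": -3.2, "y": -2.25, "z": 0, "rx": 0, "ry": 0, "rz": 0}])

```text
time_s: 0.98
position: [474.0, 240.2, 231.1]
orientation: [-0.0, 0.224, 0.974, -0.0]
ft_force: [1.3, 0.8, 0.0]
gripper_width: 85.6
grasp_force: 0.0
```

apply_moves(series=[{"x": -3.2, "y": -2.25, "z": 0, "rx": 0, "ry": 0, "rz": 0}, {"x": -3.2, "y": -2.25, "z": 0, "rx": 0, "ry": 0, "rz": 0}, {"x": -3.2, "y": -2.25, "z": 0, "rx": 0, "ry": 0, "rz": 0}, {"x": -3.2, "y": -2.25, "z": 0, "rx": 0, "ry": 0, "rz": 0}, {"x": -3.2, "y": -2.25, "z": 0, "rx": 0, "ry": 0, "rz": 0}, {"x": -3.2, "y": -2.25, "z": 0, "rx": 0, "ry": 0, "rz": 0}, {"x": -3.2, "y": -2.25, "z": 0, "rx": 0, "ry": 0, "rz": 0}, {"x": -3.2, "y": -2.25, "z": 0, "rx": 0, "ry": 0, "rz": 0}, {"x": 0, "y": 0, "z": 0, "rx": 0, "ry": 0, "rz": -0.12}, {"x": 0, "y": 0, "z": 0, "rx": 0, "ry": 0, "rz": -0.12}])

```text
time_s: 1.82
position: [625.5, -36.8, 230.8]
orientation: [-0.0, 0.107, 0.994, -0.001]
ft_force: [-0.2, 2.3, -1.1]
gripper_width: 85.7
grasp_force: 0.0
```

apply_moves(series=[{"x": 0, "y": 0, "z": 0, "rx": 0, "ry": 0, "rz": -0.12}, {"x": 0, "y": 0, "z": 0, "rx": 0, "ry": 0, "rz": -0.12}, {"x": 0, "y": 0, "z": 0, "rx": 0, "ry": 0, "rz": -0.12}, {"x": 0, "y": 0, "z": 0, "rx": 0, "ry": 0, "rz": -0.12}, {"x": 0, "y": 0, "z": 0, "rx": 0, "ry": 0, "rz": -0.12}, {"x": 0, "y": 0, "z": 0, "rx": 0, "ry": 0, "rz": -0.06}, {"x": 0, "y": 0, "z": 0, "rx": 0, "ry": 0, "rz": 0}, {"x": 0, "y": 0, "z": 0, "rx": 0, "ry": 0, "rz": 0}, {"x": 0, "y": 0, "z": 0, "rx": 0, "ry": 0, "rz": 0}, {"x": 0, "y": 0, "z": 0, "rx": 0, "ry": 0, "rz": 0}], claw=5)

```text
time_s: 2.65
position: [625.0, -31.6, 231.1]
orientation: [-0.0, -0.221, 0.975, 0.0]
ft_force: [-0.7, -0.4, -0.3]
gripper_width: 50.0
grasp_force: 0.0
```

```bash
python3 - <<'E'
from h import *
go(627.6,-40.1,100,115.5); print(state()['joints'])
c=camera('wrist'); save(c,'w2.png'); np.savez('w2.npz',P=world(c),f=c['frame'])
P=world(c); f=c['frame']; hsv=cv2.cvtColor(f,cv2.COLOR_RGB2HSV); S=hsv[...,1].astype(int);x,y,z=[P[...,i] for i in range(3)]
def rect(name,m):
    k,l,st,_=cv2.connectedComponentsWithStats(m.astype(np.uint8)); i=1+np.argmax(st[1:,4]); q=P[l==i]; r=cv2.minAreaRect(q[:,:2].astype(np.float32)); print(name,len(q),np.round(r[0],1),np.round(r[1],1),round(r[2],1),'z',np.median(q[:,2]))
rect('handle',(S>70)&(z>74)&(z<90)); rect('head',(S<70)&(z>68)&(z<90)&(np.hypot(x-660,y+25)<50)); rect('deck',(z>55)&(z<63))
for nm,cx,cy in [('pegA',601,69),('pegB',625,-105)]:
    m=(np.hypot(x-cx,y-cy)<18)&(z>79)&(z<95); print(nm,m.sum(),np.round(P[m].mean(0),1))
E
```

```text
t 2.65 pos [625.  -31.6 231.1] turn [ 0.    -0.     0.001] shift now [ 0.13 -0.88 13.11] after [ 0.13 -0.88 13.11]
[-0.24814461  0.34405595  0.28919422  1.67016162 -0.10583609  1.14312504
  2.08615168]
handle 6384 [570.2 -66.4] [165.3  18. ] 25.6 z 80.40350155025669
head 2613 [661.2 -24.6] [34.5 76. ] 20.3 z 79.22611758648469
deck 55524 [612.3 -17.2] [180.3 221. ] 7.9 z 58.91703655800009
pegA 107 [599.8  68.5  81.8]
pegB 117 [ 623.6 -104.1   81.9]
```

View pics/w2.png

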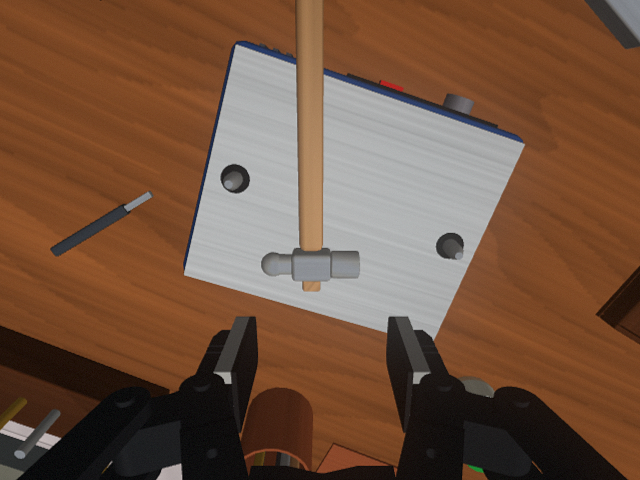

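The wrist view confirms the layout: the handle runs down x≈312 with the head at (312,265), and the pegs are at (235,180) and (452,246). Now I descend.

apply_moves(series=[{"x": 0.15, "y": -0.8, "z": 0, "rx": 0, "ry": 0, "rz": 0}, {"x": 0, "y": 0, "z": 3, "rx": 0, "ry": 0, "rz": 0}, {"x": 0, "y": 0, "z": 3, "rx": 0, "ry": 0, "rz": 0}, {"x": 0, "y": 0, "z": 3, "rx": 0, "ry": 0, "rz": 0}, {"x": 0, "y": 0, "z": 3, "rx": 0, "ry": 0, "rz": 0}, {"x": 0, "y": 0, "z": 2, "rx": 0, "ry": 0, "rz": 0}, {"x": 0, "y": 0, "z": 1.2, "rx": 0, "ry": 0, "rz": 0}, {"x": 0, "y": 0, "z": 0.8, "rx": 0, "ry": 0, "rz": 0}, {"x": 0, "y": 0, "z": 0.4, "rx": 0, "ry": 0, "rz": 0}, {"x": 0, "y": 0, "z": 0, "rx": 0, "ry": 0, "rz": 0}])

```text
time_s: 3.53
position: [627.6, -39.8, 67.3]
orientation: [0.0, -0.222, 0.975, -0.0]
ft_force: [0.0, 0.6, -0.0]
gripper_width: 49.9
grasp_force: 0.0
```

```bash
python3 - <<'E'
from h import *
go(627.5,-39.3,63,115.6)
E
```

```text
t 3.53 pos [627.6 -39.8  67.3] turn [-0.  0.  0.] shift now [-0.01  0.05  0.43] after [-0.01  0.05  0.43]
```

apply_moves(series=[{"x": 0, "y": 0, "z": 0.2, "rx": 0, "ry": 0, "rz": 0}, {"x": 0, "y": 0, "z": 0.2, "rx": 0, "ry": 0, "rz": 0}, {"x": 0, "y": 0, "z": 0, "rx": 0, "ry": 0, "rz": 0}, {"x": 0, "y": 0, "z": 0, "rx": 0, "ry": 0, "rz": 0}, {"x": 0, "y": 0, "z": 0, "rx": 0, "ry": 0, "rz": 0}, {"x": 0, "y": 0, "z": 0, "rx": 0, "ry": 0, "rz": 0}, {"x": 0, "y": 0, "z": 0, "rx": 0, "ry": 0, "rz": 0}, {"x": 0, "y": 0, "z": 0, "rx": 0, "ry": 0, "rz": 0}, {"x": 0, "y": 0, "z": 0, "rx": 0, "ry": 0, "rz": 0}, {"x": 0, "y": 0, "z": 0, "rx": 0, "ry": 0, "rz": 0}], claw=0.8, squeeze=70)

```text
time_s: 4.37
position: [628.3, -39.5, 64.5]
orientation: [0.001, -0.222, 0.975, -0.0]
ft_force: [-0.1, 0.6, 6.4]
gripper_width: 16.2
grasp_force: 72.1
```

apply_moves(series=[{"x": 0, "y": 0, "z": -0.3, "rx": 0, "ry": 0, "rz": 0}, {"x": 0, "y": 0, "z": -0.6, "rx": 0, "ry": 0, "rz": 0}, {"x": 0, "y": 0, "z": -1, "rx": 0, "ry": 0, "rz": 0}, {"x": 0, "y": 0, "z": -1.5, "rx": 0, "ry": 0, "rz": 0}, {"x": 0, "y": 0, "z": -1.5, "rx": 0, "ry": 0, "rz": 0}, {"x": 0, "y": 0, "z": -1.5, "rx": 0, "ry": 0, "rz": 0}, {"x": 0, "y": 0, "z": -1.2, "rx": 0, "ry": 0, "rz": 0}, {"x": 0, "y": 0, "z": -0.6, "rx": 0, "ry": 0, "rz": 0}, {"x": 0, "y": 0, "z": 0, "rx": 0, "ry": 0, "rz": 0}, {"x": 0, "y": 0, "z": 0, "rx": 0, "ry": 0, "rz": 0}])

```text
time_s: 5.2
position: [627.0, -39.5, 145.1]
orientation: [-0.0, -0.222, 0.975, 0.0]
ft_force: [0.2, 0.6, -4.5]
gripper_width: 16.0
grasp_force: 71.0
```

```bash
python3 - <<'E'
from h import *
s=state(); print(s['ft_force'],s['wrist_torque'],s['grasp_force'])
go(526,340,140,84.6)
c=camera('wrist'); P=world(c); x,y,z=[P[...,i] for i in range(3)]
S=cv2.cvtColor(c['frame'],cv2.COLOR_RGB2HSV)[...,1]
# handle top: height along its length
d=np.array([.902,.432]); t=(x-627.5)*d[0]+(y+39.3)*d[1]; o=-(x-627.5)*d[1]+(y+39.3)*d[0]
for a in range(-180,50,25):
    m=(abs(t-a)<6)&(abs(o)<12)&(z>90); print(a,m.sum(),np.round(np.median(z[m]),1) if m.any() else '',np.round(np.mean(o[m]),1) if m.any() else '')
E
```

```text
[ 0.16151716  0.60441924 -4.45638644] [-0.03422444  0.00269272 -0.02503357] 70.9779417514801
t 5.20 pos [627.  -39.5 145.1] turn [ 0.    -0.     0.541] shift now [-7.31 38.58  0.52] after [13.62 36.83  0.51]
-180 0  
-155 0  
-130 0  
-105 3172 161.2 0.4
-80 3758 161.7 0.3
-55 2108 161.1 0.3
-30 1743 161.0 0.3
-5 3079 174.6 0.1
20 1338 160.1 0.2
45 848 160.1 0.2
```

apply_moves(series=[{"x": -0.4, "y": 2, "z": 0, "rx": 0, "ry": 0, "rz": 0}, {"x": -0.6, "y": 3, "z": 0, "rx": 0, "ry": 0, "rz": 0}, {"x": -0.7, "y": 3.8, "z": 0, "rx": 0, "ry": 0, "rz": 0}, {"x": -0.7, "y": 3.8, "z": 0, "rx": 0, "ry": 0, "rz": 0}, {"x": -0.7, "y": 3.8, "z": 0, "rx": 0, "ry": 0, "rz": 0}, {"x": -0.7, "y": 3.8, "z": 0, "rx": 0, "ry": 0, "rz": 0}, {"x": -0.7, "y": 3.8, "z": 0, "rx": 0, "ry": 0, "rz": 0}, {"x": -0.7, "y": 3.8, "z": 0, "rx": 0, "ry": 0, "rz": 0}, {"x": -0.7, "y": 3.8, "z": 0, "rx": 0, "ry": 0, "rz": 0}, {"x": -0.6, "y": 3, "z": 0, "rx": 0, "ry": 0, "rz": 0}])

```text
time_s: 6.08
position: [533.3, 304.3, 143.7]
orientation: [-0.001, -0.223, 0.975, 0.001]
ft_force: [0.7, 0.5, -3.9]
gripper_width: 16.0
grasp_force: 70.9
```

apply_moves(series=[{"x": -0.5, "y": 2.5, "z": 0, "rx": 0, "ry": 0, "rz": 0.06}, {"x": -0.2, "y": 1, "z": 0, "rx": 0, "ry": 0, "rz": 0.1}, {"x": 0, "y": 0, "z": 0, "rx": 0, "ry": 0, "rz": 0.1}, {"x": 0, "y": 0, "z": 0, "rx": 0, "ry": 0, "rz": 0.1}, {"x": 0, "y": 0, "z": 0, "rx": 0, "ry": 0, "rz": 0.1}, {"x": 0, "y": 0, "z": 0, "rx": 0, "ry": 0, "rz": 0.08}, {"x": 0, "y": 0, "z": 0, "rx": 0, "ry": 0, "rz": 0}, {"x": 0, "y": 0, "z": 0, "rx": 0, "ry": 0, "rz": 0}, {"x": 0, "y": 0, "z": 0, "rx": 0, "ry": 0, "rz": 0}, {"x": 0, "y": 0, "z": 0, "rx": 0, "ry": 0, "rz": 0}])

```text
time_s: 6.92
position: [527.7, 335.1, 144.8]
orientation: [-0.0, 0.046, 0.999, -0.0]
ft_force: [-0.9, 0.7, -4.2]
gripper_width: 16.6
grasp_force: 70.9
```

```bash
python3 - <<'E'
from h import *
go(526,340,40,84.6)
c=camera('wrist'); save(c,'w3.png'); P=world(c); x,y,z=[P[...,i] for i in range(3)]
m=(z>20)&(z<34)&(x>280)&(x<660)&(y>240)&(y<450)
q=P[m][:,:2].astype(np.float32); r=cv2.minAreaRect(q); print(len(q),r)
c=camera('scene'); P=world(c); x,y,z=[P[...,i] for i in range(3)]; save(c,'s3.png')
m=(z>100)&(z<165)&(x>320)&(x<620)&(y>280)&(y<420); q=P[m]; S=cv2.cvtColor(c['frame'],cv2.COLOR_RGB2HSV)[...,1][m]
q=q[S>90][:,:2].astype(np.float32); print(len(q),cv2.minAreaRect(q) if len(q) else '')
E
```

```text
t 6.92 pos [527.7 335.1 144.8] turn [-0.001 -0.001  0.003] shift now [ 0.21  0.48 10.48] after [ 0.22  0.47 10.48]
7251 ((501.66619873046875, 342.2234191894531), (130.56593322753906, 228.8386688232422), 84.60366821289062)
553 ((464.27117919921875, 347.8511962890625), (36.2135124206543, 241.70899963378906), 82.53797149658203)
```

View pics/w3.png

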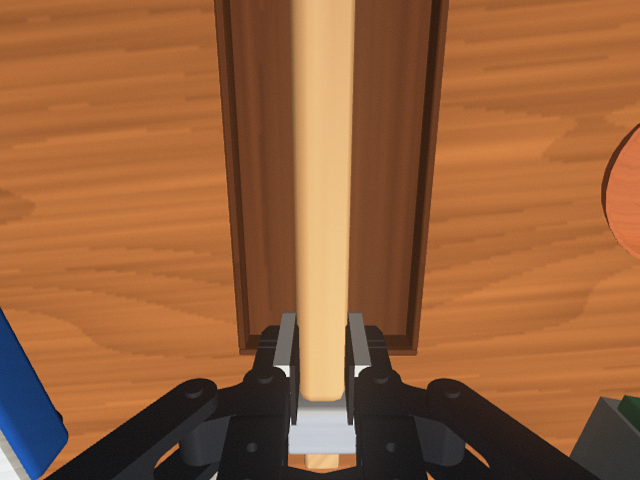

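The wrist view shows the handle at x≈322, lined up between the tray walls (x 235 to 430), with the end wall at row 350. The tray centre comes out at (461,346) mm. I descend slowly.

apply_moves(series=[{"x": 0.2, "y": 0.45, "z": 0, "rx": 0, "ry": 0, "rz": 0}, {"x": 0, "y": 0, "z": 2, "rx": 0, "ry": 0, "rz": 0}, {"x": 0, "y": 0, "z": 3, "rx": 0, "ry": 0, "rz": 0}, {"x": 0, "y": 0, "z": 3, "rx": 0, "ry": 0, "rz": 0}, {"x": 0, "y": 0, "z": 2, "rx": 0, "ry": 0, "rz": 0}, {"x": 0, "y": 0, "z": 1.4, "rx": 0, "ry": 0, "rz": 0}, {"x": 0, "y": 0, "z": 0.8, "rx": 0, "ry": 0, "rz": 0}, {"x": 0, "y": 0, "z": 0.5, "rx": 0, "ry": 0, "rz": 0}, {"x": 0, "y": 0, "z": 0.2, "rx": 0, "ry": 0, "rz": 0}, {"x": 0, "y": 0, "z": 0, "rx": 0, "ry": 0, "rz": 0}])

```text
time_s: 7.85
position: [527.3, 340.5, 17.1]
orientation: [0.001, 0.046, 0.999, 0.001]
ft_force: [-0.2, 0.1, -5.3]
gripper_width: 16.4
grasp_force: 70.8
```

apply_moves(series=[{"x": 0, "y": 0, "z": 0, "rx": 0, "ry": 0, "rz": 0}, {"x": 0, "y": 0, "z": 0.1, "rx": 0, "ry": 0, "rz": 0}, {"x": 0, "y": 0, "z": 0, "rx": 0, "ry": 0, "rz": 0}, {"x": 0, "y": 0, "z": 0.1, "rx": 0, "ry": 0, "rz": 0}, {"x": 0, "y": 0, "z": 0, "rx": 0, "ry": 0, "rz": 0}, {"x": 0, "y": 0, "z": 0.1, "rx": 0, "ry": 0, "rz": 0}, {"x": 0, "y": 0, "z": 0, "rx": 0, "ry": 0, "rz": 0}, {"x": 0, "y": 0, "z": 0, "rx": 0, "ry": 0, "rz": 0}, {"x": 0, "y": 0, "z": 0, "rx": 0, "ry": 0, "rz": 0}, {"x": 0, "y": 0, "z": 0, "rx": 0, "ry": 0, "rz": 0}])

```text
time_s: 8.68
position: [526.4, 340.0, 13.2]
orientation: [-0.0, 0.046, 0.999, -0.0]
ft_force: [0.6, 0.4, -4.5]
gripper_width: 16.2
grasp_force: 70.8
```

apply_moves(series=[{"x": 0, "y": 0, "z": 0.1, "rx": 0, "ry": 0, "rz": 0}, {"x": 0, "y": 0, "z": 0.1, "rx": 0, "ry": 0, "rz": 0}, {"x": 0, "y": 0, "z": 0, "rx": 0, "ry": 0, "rz": 0}, {"x": 0, "y": 0, "z": 0.1, "rx": 0, "ry": 0, "rz": 0}, {"x": 0, "y": 0, "z": 0, "rx": 0, "ry": 0, "rz": 0}, {"x": 0, "y": 0, "z": 0, "rx": 0, "ry": 0, "rz": 0}, {"x": 0, "y": 0, "z": 0, "rx": 0, "ry": 0, "rz": 0}, {"x": 0, "y": 0, "z": 0, "rx": 0, "ry": 0, "rz": 0}, {"x": 0, "y": 0, "z": 0, "rx": 0, "ry": 0, "rz": 0}, {"x": 0, "y": 0, "z": 0, "rx": 0, "ry": 0, "rz": 0}])

```text
time_s: 9.52
position: [526.5, 340.0, 10.3]
orientation: [0.0, 0.046, 0.999, 0.0]
ft_force: [0.3, -0.1, -4.7]
gripper_width: 16.2
grasp_force: 70.8
```

apply_moves(series=[{"x": 0, "y": 0, "z": 0.1, "rx": 0, "ry": 0, "rz": 0}, {"x": 0, "y": 0, "z": 0, "rx": 0, "ry": 0, "rz": 0}, {"x": 0, "y": 0, "z": 0.05, "rx": 0, "ry": 0, "rz": 0}, {"x": 0, "y": 0, "z": 0, "rx": 0, "ry": 0, "rz": 0}, {"x": 0, "y": 0, "z": 0, "rx": 0, "ry": 0, "rz": 0}, {"x": 0, "y": 0, "z": 0, "rx": 0, "ry": 0, "rz": 0}, {"x": 0, "y": 0, "z": 0, "rx": 0, "ry": 0, "rz": 0}, {"x": 0, "y": 0, "z": 0, "rx": 0, "ry": 0, "rz": 0}, {"x": 0, "y": 0, "z": 0, "rx": 0, "ry": 0, "rz": 0}, {"x": 0, "y": 0, "z": 0, "rx": 0, "ry": 0, "rz": 0}])

```text
time_s: 10.35
position: [526.6, 340.1, 9.5]
orientation: [0.0, 0.046, 0.999, 0.0]
ft_force: [-2.2, -1.0, 4.9]
gripper_width: 16.0
grasp_force: 72.1
```

The hammer touched down: the force went from -4.7 to +4.9 N. I release and rise.

apply_moves(series=[{"x": 0, "y": 0, "z": 0, "rx": 0, "ry": 0, "rz": 0}, {"x": 0, "y": 0, "z": 0, "rx": 0, "ry": 0, "rz": 0}, {"x": 0, "y": 0, "z": 0, "rx": 0, "ry": 0, "rz": 0}, {"x": 0, "y": 0, "z": 0, "rx": 0, "ry": 0, "rz": 0}, {"x": 0, "y": 0, "z": 0, "rx": 0, "ry": 0, "rz": 0}, {"x": 0, "y": 0, "z": -0.4, "rx": 0, "ry": 0, "rz": 0}, {"x": 0, "y": 0, "z": -1, "rx": 0, "ry": 0, "rz": 0}, {"x": 0, "y": 0, "z": -2, "rx": 0, "ry": 0, "rz": 0}, {"x": 0, "y": 0, "z": -3, "rx": 0, "ry": 0, "rz": 0}, {"x": 0, "y": 0, "z": -3.5, "rx": 0, "ry": 0, "rz": 0}], claw=4)

```text
time_s: 11.18
position: [525.0, 339.0, 107.7]
orientation: [-0.001, 0.046, 0.999, -0.001]
ft_force: [0.0, -0.4, 0.4]
gripper_width: 39.9
grasp_force: 0.0
```

apply_moves(series=[{"x": 0, "y": 0, "z": -4, "rx": 0, "ry": 0, "rz": 0}, {"x": 0, "y": 0, "z": -4, "rx": 0, "ry": 0, "rz": 0}, {"x": 0, "y": 0, "z": -4, "rx": 0, "ry": 0, "rz": 0}, {"x": 0, "y": 0, "z": -3, "rx": 0, "ry": 0, "rz": 0}, {"x": 0, "y": 0, "z": 0, "rx": 0, "ry": 0, "rz": 0.06}, {"x": 0, "y": 0, "z": 0, "rx": 0, "ry": 0, "rz": 0.09}, {"x": 0, "y": 0, "z": 0, "rx": 0, "ry": 0, "rz": 0}, {"x": 0, "y": 0, "z": 0, "rx": 0, "ry": 0, "rz": 0}, {"x": 0, "y": 0, "z": 0, "rx": 0, "ry": 0, "rz": 0}, {"x": 0, "y": 0, "z": 0, "rx": 0, "ry": 0, "rz": 0}], claw=6)

```text
time_s: 12.02
position: [526.1, 339.7, 257.3]
orientation: [-0.0, 0.12, 0.993, -0.0]
ft_force: [-0.5, 0.0, 0.2]
gripper_width: 60.0
grasp_force: 0.0
```

```bash
python3 - <<'E'
from h import *
go(511.7,-356.5,260,75.7)
c=camera('wrist'); save(c,'w4.png'); P=world(c); x,y,z=[P[...,i] for i in range(3)]; S=cv2.cvtColor(c['frame'],cv2.COLOR_RGB2HSV)[...,1]
m=(z>20)&(z<36)&(x<600)&(y>300)&(y<385)&(x>330); print('top z',np.percentile(z[m],[5,50,95]))
E
```

```text
t 12.02 pos [526.1 339.7 257.3] turn [-0.001 -0.001  0.008] shift now [-15.26 -67.94  -0.22] after [-15.8  -67.82  -0.27]
top z [21.62902669 25.25102901 26.89656557]
```

View pics/w4.png

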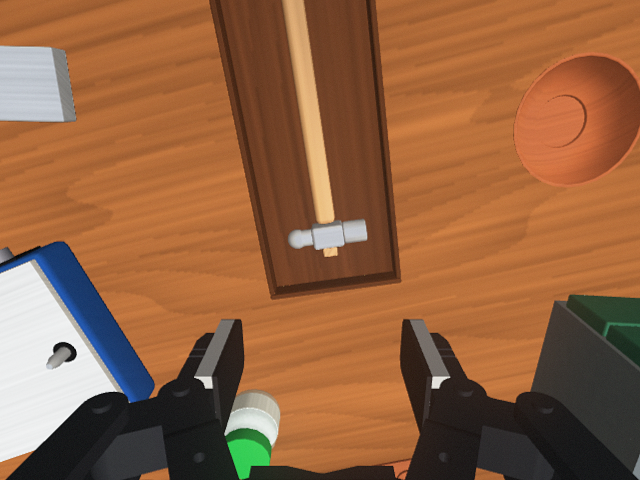

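The hammer lies flat inside the tray, with its head at (328,235) and clear of the walls. Next, the bowl.

apply_moves(series=[{"x": -0.85, "y": -3.8, "z": 0, "rx": 0, "ry": 0, "rz": 0}, {"x": -0.85, "y": -3.8, "z": 0, "rx": 0, "ry": 0, "rz": 0}, {"x": -0.85, "y": -3.8, "z": 0, "rx": 0, "ry": 0, "rz": 0}, {"x": -0.85, "y": -3.8, "z": 0, "rx": 0, "ry": 0, "rz": 0}, {"x": -0.85, "y": -3.8, "z": 0, "rx": 0, "ry": 0, "rz": 0}, {"x": -0.85, "y": -3.8, "z": 0, "rx": 0, "ry": 0, "rz": 0}, {"x": -0.85, "y": -3.8, "z": 0, "rx": 0, "ry": 0, "rz": 0}, {"x": -0.85, "y": -3.8, "z": 0, "rx": 0, "ry": 0, "rz": 0}, {"x": -0.85, "y": -3.8, "z": 0, "rx": 0, "ry": 0, "rz": 0}, {"x": -0.85, "y": -3.8, "z": 0, "rx": 0, "ry": 0, "rz": 0}])

```text
time_s: 12.9
position: [517.0, -51.3, 257.7]
orientation: [-0.0, 0.121, 0.993, 0.0]
ft_force: [0.3, 0.0, 0.5]
gripper_width: 60.2
grasp_force: 0.0
```

apply_moves(series=[{"x": -0.85, "y": -3.8, "z": 0, "rx": 0, "ry": 0, "rz": 0}, {"x": -0.85, "y": -3.8, "z": 0, "rx": 0, "ry": 0, "rz": 0}, {"x": -0.85, "y": -3.8, "z": 0, "rx": 0, "ry": 0, "rz": 0}, {"x": -0.85, "y": -3.8, "z": 0, "rx": 0, "ry": 0, "rz": 0}, {"x": -0.85, "y": -3.8, "z": 0, "rx": 0, "ry": 0, "rz": 0}, {"x": -0.85, "y": -3.8, "z": 0, "rx": 0, "ry": 0, "rz": 0}, {"x": -0.8, "y": -3, "z": 0, "rx": 0, "ry": 0, "rz": 0}, {"x": -0.5, "y": -2, "z": 0, "rx": 0, "ry": 0, "rz": 0}, {"x": 0, "y": 0, "z": 0, "rx": 0, "ry": 0, "rz": 0}, {"x": 0, "y": 0, "z": 0, "rx": 0, "ry": 0, "rz": 0}])

```text
time_s: 13.73
position: [511.8, -336.4, 257.4]
orientation: [-0.001, 0.123, 0.992, -0.0]
ft_force: [-0.7, 1.1, 0.3]
gripper_width: 60.0
grasp_force: 0.0
```

```bash
cat > b.py <<'E'
from h import *
c=camera('wrist'); save(c,'w5.png'); P=world(c); x,y,z=[P[...,i] for i in range(3)]
hsv=cv2.cvtColor(c['frame'],cv2.COLOR_RGB2HSV); H,S,V=[hsv[...,i].astype(int) for i in range(3)]
near=np.hypot(x-511.7,y+356.5)<125
def rect(name,m):
    k,l,st,_=cv2.connectedComponentsWithStats(m.astype(np.uint8))
    for i in 1+np.argsort(-st[1:,4])[:2]:
        if st[i,4]<30: continue
        q=P[l==i]; r=cv2.minAreaRect(q[:,:2].astype(np.float32)); print(name,len(q),np.round(r[0],1),np.round(r[1],1),round(r[2],1),'z',np.median(q[:,2]))
rect('griptop',near&(V<80)&(z>115)&(z<126)); rect('rim',near&(S>150)&(z>62)&(z<74)); rect('ear',near&(V<80)&(z>3)&(z<14))
go(511.7,-356.5,260,75.7); print(state()['joints'])
E
python3 b.py
```

```text
griptop 1579 [ 508.6 -357.2] [20.9 48.3] 75.4 z 118.60354142978821
rim 3411 [ 509.6 -357.8] [142.1 142.6] 28.5 z 66.27702525594333
ear 800 [ 531.4 -270.3] [31.4 35.1] 75.5 z 6.854590956177219
ear 620 [ 485.6 -448.8] [23.5 35.6] 74.0 z 6.777035222625585
t 13.78 pos [ 512.7 -334.3  257.2] turn [ 0.001 -0.001  0.007] shift now [-0.44 -2.18 -0.28] after [-0.45 -2.18 -0.28]
[-0.0528418   0.34399434  0.70188558  1.6906979  -0.23652985  1.19496415
  2.03571046]
```

View pics/w5.png

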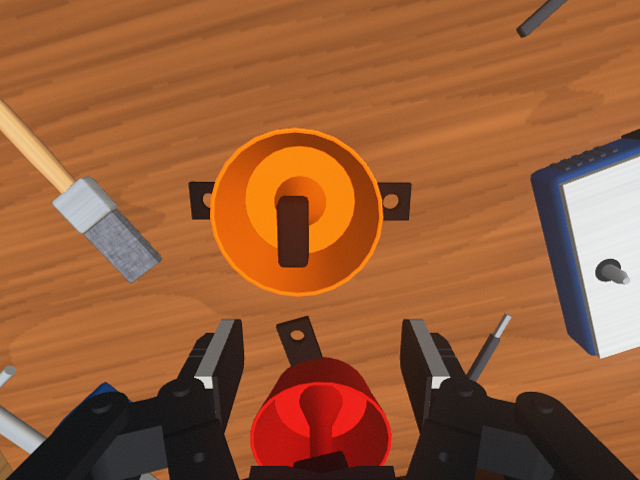

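The wrist view shows the orange bowl centred near (297,212), its grip bar at (293,232) and ear holes at (208,201) and (391,201). In world coordinates that's about (510,-357), with the bowl's y axis at 75.6°. Now down onto the grip bar.

apply_moves(series=[{"x": -0.3, "y": -2.25, "z": 0, "rx": 0, "ry": 0, "rz": 0.007}, {"x": 0, "y": 0, "z": 2.5, "rx": 0, "ry": 0, "rz": 0}, {"x": 0, "y": 0, "z": 3.5, "rx": 0, "ry": 0, "rz": 0}, {"x": 0, "y": 0, "z": 3, "rx": 0, "ry": 0, "rz": 0}, {"x": 0, "y": 0, "z": 2, "rx": 0, "ry": 0, "rz": 0}, {"x": 0, "y": 0, "z": 2, "rx": 0, "ry": 0, "rz": 0}, {"x": 0, "y": 0, "z": 1.5, "rx": 0, "ry": 0, "rz": 0}, {"x": 0, "y": 0, "z": 1, "rx": 0, "ry": 0, "rz": 0}, {"x": 0, "y": 0, "z": 0.5, "rx": 0, "ry": 0, "rz": 0}, {"x": 0, "y": 0, "z": 0.5, "rx": 0, "ry": 0, "rz": 0}])

```text
time_s: 14.62
position: [511.2, -355.8, 92.5]
orientation: [0.0, 0.123, 0.992, 0.0]
ft_force: [0.3, -0.7, 0.0]
gripper_width: 60.0
grasp_force: 0.0
```

```bash
python3 - <<'E'
from h import *
go(510,-357,89,75.6); print(state()['ft_force'])
E
```

```text
t 14.62 pos [ 511.2 -355.8   92.5] turn [0.001 0.    0.004] shift now [ 0.09 -0.15  0.35] after [ 0.09 -0.15  0.35]
[ 0.33505416 -0.66695779  0.02087589]
```

apply_moves(series=[{"x": 0.05, "y": -0.1, "z": 0.1, "rx": 0, "ry": 0, "rz": 0.004}, {"x": 0, "y": 0, "z": 0, "rx": 0, "ry": 0, "rz": 0}, {"x": 0, "y": 0, "z": 0, "rx": 0, "ry": 0, "rz": 0}, {"x": 0, "y": 0, "z": 0, "rx": 0, "ry": 0, "rz": 0}, {"x": 0, "y": 0, "z": 0, "rx": 0, "ry": 0, "rz": 0}, {"x": 0, "y": 0, "z": 0, "rx": 0, "ry": 0, "rz": 0}, {"x": 0, "y": 0, "z": 0, "rx": 0, "ry": 0, "rz": 0}, {"x": 0, "y": 0, "z": 0, "rx": 0, "ry": 0, "rz": 0}, {"x": 0, "y": 0, "z": 0, "rx": 0, "ry": 0, "rz": 0}, {"x": 0, "y": 0, "z": 0, "rx": 0, "ry": 0, "rz": 0}], claw=1.2, squeeze=90)

```text
time_s: 15.45
position: [510.4, -358.6, 93.1]
orientation: [0.001, 0.127, 0.992, -0.0]
ft_force: [-0.2, 1.5, 5.8]
gripper_width: 20.8
grasp_force: 89.2
```

apply_moves(series=[{"x": 0, "y": 0, "z": -0.3, "rx": 0, "ry": 0, "rz": 0}, {"x": 0, "y": 0, "z": -0.6, "rx": 0, "ry": 0, "rz": 0}, {"x": 0, "y": 0, "z": -1, "rx": 0, "ry": 0, "rz": 0}, {"x": 0, "y": 0, "z": -2, "rx": 0, "ry": 0, "rz": 0}, {"x": 0, "y": 0, "z": -2.5, "rx": 0, "ry": 0, "rz": 0}, {"x": 0, "y": 0, "z": -2.5, "rx": 0, "ry": 0, "rz": 0}, {"x": 0, "y": 0, "z": -2.5, "rx": 0, "ry": 0, "rz": 0}, {"x": 0, "y": 0, "z": -2, "rx": 0, "ry": 0, "rz": 0}, {"x": 0, "y": 0, "z": -1, "rx": 0, "ry": 0, "rz": 0}, {"x": 0, "y": 0, "z": -0.6, "rx": 0, "ry": 0, "rz": 0}])

```text
time_s: 16.28
position: [509.9, -358.5, 243.5]
orientation: [0.001, 0.127, 0.992, -0.0]
ft_force: [0.1, -1.3, -5.1]
gripper_width: 20.3
grasp_force: 88.7
```

```bash
python3 - <<'E'
from h import *
s=state(); print(s['ft_force'],s['wrist_torque'],s['grasp_force'])
go(612.5,-17.8,240,97.7)
E
```

```text
[ 0.0611731  -1.25596877 -5.05952663] [-0.02761772 -0.00320314 -0.00672184] 88.65809440612793
t 16.28 pos [ 509.9 -358.5  243.5] turn [-0.001  0.002 -0.389] shift now [-1.36 35.56  0.34] after [-14.73  32.39   0.35]
```

apply_moves(series=[{"x": -0.1, "y": 1.5, "z": 0, "rx": 0, "ry": 0, "rz": 0}, {"x": -0.1, "y": 2.5, "z": 0, "rx": 0, "ry": 0, "rz": 0}, {"x": -0.15, "y": 3.5, "z": 0, "rx": 0, "ry": 0, "rz": 0}, {"x": -0.15, "y": 3.8, "z": 0, "rx": 0, "ry": 0, "rz": 0}, {"x": -0.15, "y": 3.8, "z": 0, "rx": 0, "ry": 0, "rz": 0}, {"x": -0.15, "y": 3.8, "z": 0, "rx": 0, "ry": 0, "rz": 0}, {"x": -0.15, "y": 3.8, "z": 0, "rx": 0, "ry": 0, "rz": 0}, {"x": -0.15, "y": 3.8, "z": 0, "rx": 0, "ry": 0, "rz": 0}, {"x": -0.1, "y": 3.5, "z": 0, "rx": 0, "ry": 0, "rz": 0}, {"x": -0.1, "y": 3, "z": 0, "rx": 0, "ry": 0, "rz": 0}])

```text
time_s: 17.12
position: [604.2, -37.8, 239.9]
orientation: [-0.002, 0.125, 0.992, 0.0]
ft_force: [0.8, 1.4, -4.7]
gripper_width: 20.3
grasp_force: 88.6
```

apply_moves(series=[{"x": -0.1, "y": 1.8, "z": 0, "rx": 0, "ry": 0, "rz": 0}, {"x": 0, "y": 0.7, "z": 0, "rx": 0, "ry": 0, "rz": -0.05}, {"x": 0, "y": 0, "z": 0, "rx": 0, "ry": 0, "rz": -0.1}, {"x": 0, "y": 0, "z": 0, "rx": 0, "ry": 0, "rz": -0.1}, {"x": 0, "y": 0, "z": 0, "rx": 0, "ry": 0, "rz": -0.09}, {"x": 0, "y": 0, "z": 0, "rx": 0, "ry": 0, "rz": -0.05}, {"x": 0, "y": 0, "z": 0, "rx": 0, "ry": 0, "rz": 0}, {"x": 0, "y": 0, "z": 0, "rx": 0, "ry": 0, "rz": 0}, {"x": 0, "y": 0, "z": 0, "rx": 0, "ry": 0, "rz": 0}, {"x": 0, "y": 0, "z": 0, "rx": 0, "ry": 0, "rz": 0}])

```text
time_s: 17.95
position: [611.9, -17.9, 241.2]
orientation: [-0.001, -0.068, 0.998, -0.0]
ft_force: [-0.1, -0.3, -3.9]
gripper_width: 20.7
grasp_force: 88.7
```

```bash
python3 - <<'E'
from h import *
go(612.5,-17.8,200,97.7)
for n in ['wrist','scene','side']:
    c=camera(n); save(c,n+'6.png'); np.savez(n+'6.npz',P=world(c),f=c['frame'])
a=cv2.imread('pics/wrist6.png'); b=cv2.imread('pics/scene6.png')[150:350,200:380]; d=cv2.imread('pics/side6.png')[130:310,270:430]
o=np.zeros((600,800,3),np.uint8)
o[:300,:400]=cv2.resize(a,(400,300)); b=cv2.resize(b,None,fx=1.5,fy=1.5); d=cv2.resize(d,None,fx=1.6,fy=1.6)
b=cv2.resize(cv2.imread('pics/scene6.png')[180:330,200:380],(400,300)); d=cv2.resize(cv2.imread('pics/side6.png')[150:300,270:450],(400,300))
o[:300,400:]=b; o[300:,:400]=d; cv2.imwrite('pics/m6.png',o)
E
```

```text
t 17.95 pos [611.9 -17.9 241.2] turn [-0.    -0.001  0.001] shift now [-0.06  0.    4.12] after [-0.06  0.    4.12]
```

View pics/m6.png

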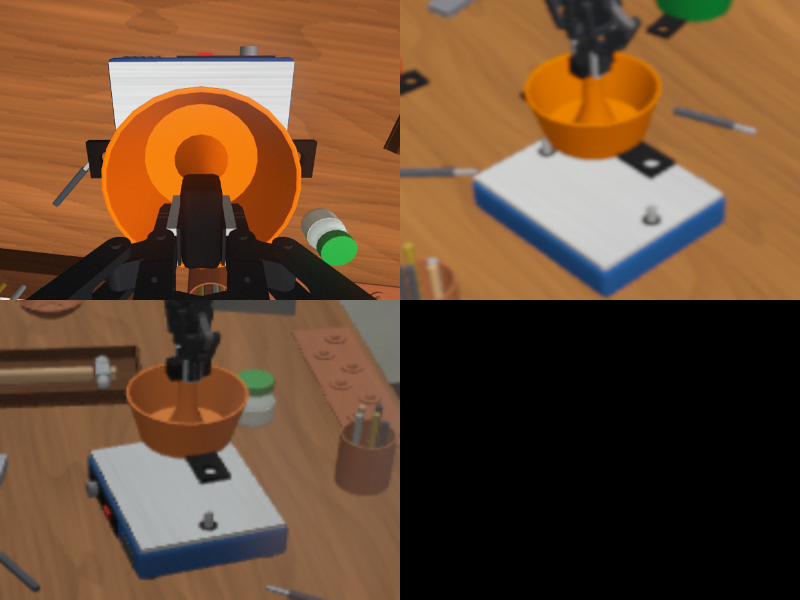

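The bowl hangs upright above the deck. Its ear shows at (650,160) in the scene panel and (207,467) in the side panel, and both pegs are visible. Next I measure the bowl relative to the machine.

```bash
cat > r.py <<'E'
from h import *
from scipy.optimize import least_squares
import sys
k=sys.argv[1]; zu=float(sys.argv[2])  # expected underside height
for n in ['wrist','scene','side']:
    A=np.load(n+k+'.npz'); P=A['P']; hsv=cv2.cvtColor(A['f'],cv2.COLOR_RGB2HSV); H,S,V=[hsv[...,i].astype(int) for i in range(3)]
    x,y,z=[P[...,i] for i in range(3)]; near=np.hypot(x-612,y+18)<130
    m=near&(S>150)&(z>zu+60)&(z<zu+73)
    q=P[m]; r=np.hypot(q[:,0]-612,q[:,1]+18); q=q[(r>60)&(r<84)]
    # visible outer/inner: fit cone radius 72 at top
    f=least_squares(lambda p:np.hypot(q[:,0]-p[0],q[:,1]-p[1])-p[2],[612,-18,70],loss='soft_l1').x
    top=[np.round(np.percentile(q[abs(np.degrees(np.arctan2(q[:,1]+18,q[:,0]-612))-a)<25][:,2],95),1) if (abs(np.degrees(np.arctan2(q[:,1]+18,q[:,0]-612))-a)<25).sum()>3 else None for a in (-90,0,90)]
    print(n,'rim',len(q),np.round(f,1),'top',top)
    for s in (1,-1):
        t=np.radians(97.7); cx,cy=612.5+s*88*np.cos(t),-17.8+s*88*np.sin(t)
        m=(np.hypot(x-cx,y-cy)<45)&(V<75)&(z>zu-4)&(z<zu+14)&(S<130)
        if m.sum()>40:
            q=P[m]; rr=cv2.minAreaRect(q[:,:2].astype(np.float32)); print('   ear',s,m.sum(),np.round(rr[0],1),np.round(rr[1],1),round(rr[2],1),'z',np.round(np.median(q[:,2]),1))
        m=(np.hypot(x-cx,y-cy)<13)&(z>79)&(z<90)
        if m.any(): print('   peg',s,m.sum(),np.round(P[m].mean(0),1))
E
python3 r.py 6 148
python3 - <<'E'
from h import *
from scipy.optimize import least_squares
A=np.load('scene1.npz'),np.load('side1.npz'),np.load('w2.npz')
for a in A:
    P=a['P'];x,y,z=[P[...,i] for i in range(3)]
    for cx,cy in ((600.7,69.4),(624.3,-105)):
        m=(np.hypot(x-cx,y-cy)<13)&(z>79)&(z<90); print(m.sum(),np.round(P[m].mean(0),1))
E
```

```text
wrist rim 10579 [610.2 -18.1  68. ] top [np.float64(215.5), np.float64(215.2), np.float64(215.5)]
   ear 1 623 [597.3  76.4] [35.7 21.3] 7.8 z 155.0
   ear -1 1392 [ 623.7 -112.9] [36.5 21.2] 5.6 z 154.7
scene rim 420 [613.5 -15.8  68.8] top [np.float64(218.7), np.float64(218.5), np.float64(218.5)]
   ear 1 192 [602.3  64.2] [39.7 49.7] 2.5 z 156.2
   peg 1 11 [602.8  71.6  83.1]
   peg -1 8 [ 628.5 -102.2   82.4]
side rim 310 [611.8 -20.4  68.3] top [np.float64(218.6), np.float64(217.5), np.float64(217.9)]
   ear -1 189 [ 622.9 -101.2] [37.1 56.8] 9.4 z 155.8
   peg -1 9 [ 624.9 -107.8   82.6]
13 [602.5  72.3  82.9]
10 [ 626.2 -102.    82.9]
9 [600.1  65.8  82.2]
10 [ 624.9 -107.2   82.3]
107 [599.8  68.5  81.8]
117 [ 623.6 -104.1   81.9]
```

apply_moves(series=[{"x": -0.08, "y": 0.02, "z": 0, "rx": 0, "ry": 0, "rz": 0}, {"x": 0, "y": 0, "z": 0.8, "rx": 0, "ry": 0, "rz": 0}, {"x": 0, "y": 0, "z": 1.2, "rx": 0, "ry": 0, "rz": 0}, {"x": 0, "y": 0, "z": 1.2, "rx": 0, "ry": 0, "rz": 0}, {"x": 0, "y": 0, "z": 1.2, "rx": 0, "ry": 0, "rz": 0}, {"x": 0, "y": 0, "z": 0.8, "rx": 0, "ry": 0, "rz": 0}, {"x": 0, "y": 0, "z": 0.4, "rx": 0, "ry": 0, "rz": 0}, {"x": 0, "y": 0, "z": 0, "rx": 0, "ry": 0, "rz": 0}, {"x": 0, "y": 0, "z": 0, "rx": 0, "ry": 0, "rz": 0}, {"x": 0, "y": 0, "z": 0, "rx": 0, "ry": 0, "rz": 0}])

```text
time_s: 18.93
position: [613.8, -17.7, 186.4]
orientation: [0.001, -0.068, 0.998, -0.0]
ft_force: [-0.0, 0.3, -3.9]
gripper_width: 20.8
grasp_force: 88.6
```

```bash
python3 - <<'E'
from h import *
go(612.7,-17.6,153,97.8)
for n in ['wrist','scene','side']:
    c=camera(n); save(c,n+'7.png'); np.savez(n+'7.npz',P=world(c),f=c['frame'])
o=np.zeros((600,800,3),np.uint8)
r=lambda n,a,b:cv2.resize(cv2.imread(f'pics/{n}7.png')[b:b+75,a:a+100],(400,300),interpolation=2)
o[:300,:400]=r('scene',220,220); o[:300,400:]=r('scene',265,240); o[300:,:400]=r('side',310,200); o[300:,400:]=r('side',320,230); cv2.imwrite('pics/m7.png',o)
E
python3 r.py 7 90
```

```text
t 18.93 pos [613.8 -17.7 186.4] turn [-0.     0.001 -0.   ] shift now [0.11 0.03 3.34] after [0.11 0.03 3.34]
wrist rim 12782 [611.9 -17.9  67.5] top [np.float64(160.7), np.float64(160.6), np.float64(160.7)]
   ear 1 1196 [599.5  77. ] [36.1 21.4] 8.6 z 100.1
   ear -1 1424 [ 625.7 -112. ] [36.6 21.5] 7.8 z 100.0
scene rim 419 [615.6 -15.5  68. ] top [np.float64(162.6), np.float64(162.7), np.float64(162.5)]
   ear 1 165 [604.4  63.4] [36.8 51.1] 10.3 z 100.9
side rim 337 [614.  -20.1  68.2] top [np.float64(162.3), np.float64(162.5), np.float64(160.9)]
   ear -1 166 [ 625.5 -100.2] [36.7 56.4] 8.4 z 100.8
   peg -1 3 [ 625.4 -111.6   79.6]
```

View pics/m7.png

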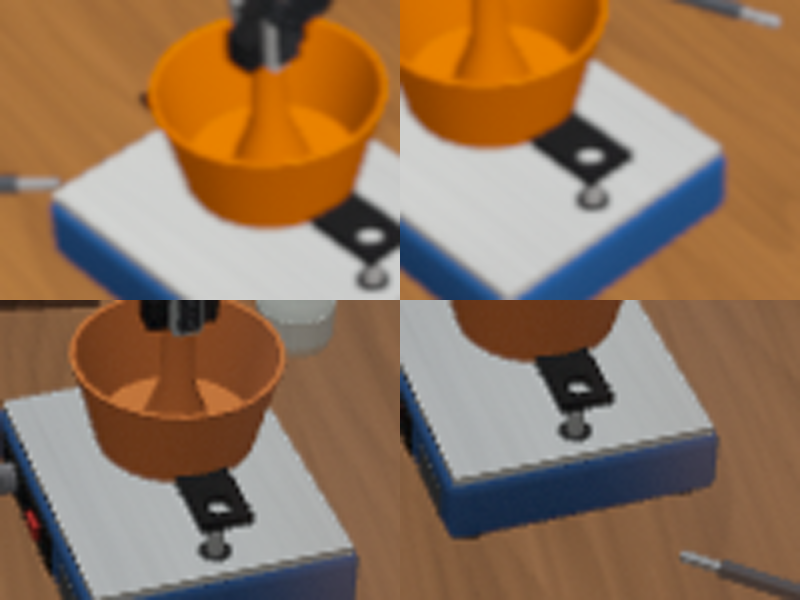

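```bash
cat > hole.py <<'E'
from h import *
import sys
k,zm=sys.argv[1],float(sys.argv[2]); t=np.radians(97.7)
for n,s,ctr,old in (('scene',1,(614.1,-16.8),None),('side',-1,(612.8,-18.7),None)):
    c=camera(n); A=dict(P=world(c),f=c['frame']); P=A['P']; T=np.array(c['cam_to_world'])
    x,y,z=[P[...,i] for i in range(3)]; V=A['f'].max(-1).astype(int)
    cx,cy=612.5+s*92*np.cos(t),-17.8+s*92*np.sin(t)
    ear=((np.hypot(x-cx,y-cy)<40)&(V<90)&(abs(z-zm-4)<9)).astype(np.uint8)
    cn,hi=cv2.findContours(ear,cv2.RETR_CCOMP,cv2.CHAIN_APPROX_NONE)
    b=max((q for q,h in zip(cn,hi[0]) if h[3]>=0),key=cv2.contourArea)
    m=np.zeros_like(ear); cv2.drawContours(m,[b],-1,1,-1); m[ear>0]=0; v,u=np.nonzero(m)
    w=np.stack([(u-c['cx'])/c['fx'],-(v-c['cy'])/c['fy'],-np.ones(len(u))],-1)@T[:3,:3].T
    h=(T[:3,3]+w*((zm-T[2,3])/w[:,2:])).mean(0)
    e=np.array(ctr)+s*88*np.array([np.cos(t),np.sin(t)])
    print(n,len(u),'pix',u.mean(),v.mean(),'hole',np.round(h,1),'peg by deck',np.round(e,1),'to go',np.round(e-h[:2],1))
E
python3 hole.py 7 97.2
```

```text
scene 24 pix 312.0 278.5 hole [603.2  68.7  97.2] peg by deck [602.3  70.4] to go [-0.9  1.7]
side 10 pix 364.0 251.5 hole [ 626.1 -104.8   97.2] peg by deck [ 624.6 -105.9] to go [-1.5 -1.1]
```

apply_moves(series=[{"x": 0.11, "y": 0.03, "z": 0, "rx": 0, "ry": 0, "rz": 0}, {"x": 0, "y": 0, "z": 0, "rx": 0, "ry": 0, "rz": 0}, {"x": 0, "y": 0, "z": 0.3, "rx": 0, "ry": 0, "rz": 0}, {"x": 0, "y": 0, "z": 0.3, "rx": 0, "ry": 0, "rz": 0}, {"x": 0, "y": 0, "z": 0.2, "rx": 0, "ry": 0, "rz": 0}, {"x": 0, "y": 0, "z": 0.2, "rx": 0, "ry": 0, "rz": 0}, {"x": 0, "y": 0, "z": 0.2, "rx": 0, "ry": 0, "rz": 0}, {"x": 0, "y": 0, "z": 0.2, "rx": 0, "ry": 0, "rz": 0}, {"x": 0, "y": 0, "z": 0, "rx": 0, "ry": 0, "rz": 0}, {"x": 0, "y": 0, "z": 0, "rx": 0, "ry": 0, "rz": 0}])

```text
time_s: 20.02
position: [611.8, -17.4, 171.5]
orientation: [-0.0, -0.068, 0.998, -0.0]
ft_force: [0.2, 0.4, -4.3]
gripper_width: 20.3
grasp_force: 88.6
```

```bash
python3 - <<'E'
from h import *
s=state(); print(s['ft_force'],s['wrist_torque'])
go(612.7,-17.5,153,97.8)
E
```

```text
[ 0.18548919  0.4237789  -4.3069816 ] [ 0.00509462 -0.04612129 -0.02235687]
t 20.02 pos [611.8 -17.4 171.5] turn [-0. -0.  0.] shift now [-0.09 -0.02  1.85] after [-0.09 -0.02  1.85]
```

apply_moves(series=[{"x": -0.06, "y": 0, "z": 0, "rx": 0, "ry": 0, "rz": 0}, {"x": 0, "y": 0, "z": 0.1, "rx": 0, "ry": 0, "rz": 0}, {"x": 0, "y": 0, "z": 0.1, "rx": 0, "ry": 0, "rz": 0}, {"x": 0, "y": 0, "z": 0.1, "rx": 0, "ry": 0, "rz": 0}, {"x": 0, "y": 0, "z": 0.1, "rx": 0, "ry": 0, "rz": 0}, {"x": 0, "y": 0, "z": 0.1, "rx": 0, "ry": 0, "rz": 0}, {"x": 0, "y": 0, "z": 0.1, "rx": 0, "ry": 0, "rz": 0}, {"x": 0, "y": 0, "z": 0, "rx": 0, "ry": 0, "rz": 0}, {"x": 0, "y": 0, "z": 0, "rx": 0, "ry": 0, "rz": 0}, {"x": 0, "y": 0, "z": 0, "rx": 0, "ry": 0, "rz": 0}])

```text
time_s: 20.85
position: [612.6, -17.3, 165.8]
orientation: [0.0, -0.068, 0.998, -0.0]
ft_force: [0.2, -0.5, -4.2]
gripper_width: 20.7
grasp_force: 88.6
```

```bash
python3 - <<'E'
from h import *
s=state(); print(s['ft_force'],s['wrist_torque'])
go(612.7,-17.5,153,97.8)
for n in ['wrist','scene','side']:
    c=camera(n); save(c,n+'8.png'); np.savez(n+'8.npz',P=world(c),f=c['frame'])
E
python3 r.py 8 72
```

```text
[ 0.24231559 -0.45174967 -4.15093862] [0.00834736 0.04725144 0.02956668]
t 20.85 pos [612.6 -17.3 165.8] turn [-0.  0.  0.] shift now [-0.01 -0.02  1.28] after [-0.01 -0.02  1.28]
wrist rim 10952 [610.8 -17.5  67.9] top [np.float64(140.1), np.float64(140.1), np.float64(140.1)]
   ear 1 1365 [598.1  77.3] [36.3 21.3] 8.5 z 79.5
   peg 1 226 [597.3  77.4  79.8]
   ear -1 1423 [ 624.5 -111.8] [36.4 21.7] 7.7 z 79.3
   peg -1 279 [ 623.4 -112.9   79.7]
scene rim 389 [614.1 -15.3  68.7] top [np.float64(142.1), np.float64(142.7), np.float64(143.0)]
   ear 1 177 [604.9  65.1] [35.8 52.2] 3.7 z 80.8
   peg 1 43 [600.2  69.   81.4]
side rim 308 [612.2 -19.7  68.7] top [np.float64(141.5), np.float64(143.2), np.float64(141.2)]
   ear -1 182 [622.8 -98.3] [37.3 57.5] 3.5 z 80.1
   peg -1 32 [ 624.4 -105.    81.9]
```

apply_moves(series=[{"x": -0.02, "y": 0, "z": 0.1, "rx": 0, "ry": 0, "rz": 0}, {"x": 0, "y": 0, "z": 0.15, "rx": 0, "ry": 0, "rz": 0}, {"x": 0, "y": 0, "z": 0.15, "rx": 0, "ry": 0, "rz": 0}, {"x": 0, "y": 0, "z": 0.15, "rx": 0, "ry": 0, "rz": 0}, {"x": 0, "y": 0, "z": 0.15, "rx": 0, "ry": 0, "rz": 0}, {"x": 0, "y": 0, "z": 0.1, "rx": 0, "ry": 0, "rz": 0}, {"x": 0, "y": 0, "z": 0, "rx": 0, "ry": 0, "rz": 0}, {"x": 0, "y": 0, "z": 0, "rx": 0, "ry": 0, "rz": 0}, {"x": 0, "y": 0, "z": 0, "rx": 0, "ry": 0, "rz": 0}, {"x": 0, "y": 0, "z": 0, "rx": 0, "ry": 0, "rz": 0}])

```text
time_s: 21.83
position: [612.9, -17.3, 157.9]
orientation: [0.0, -0.068, 0.998, -0.0]
ft_force: [-0.5, -0.0, -4.2]
gripper_width: 20.6
grasp_force: 88.6
```

apply_moves(series=[{"x": 0, "y": 0, "z": 0.1, "rx": 0, "ry": 0, "rz": 0}, {"x": 0, "y": 0, "z": 0, "rx": 0, "ry": 0, "rz": 0}, {"x": 0, "y": 0, "z": 0.1, "rx": 0, "ry": 0, "rz": 0}, {"x": 0, "y": 0, "z": 0, "rx": 0, "ry": 0, "rz": 0}, {"x": 0, "y": 0, "z": 0, "rx": 0, "ry": 0, "rz": 0}, {"x": 0, "y": 0, "z": 0, "rx": 0, "ry": 0, "rz": 0}, {"x": 0, "y": 0, "z": 0, "rx": 0, "ry": 0, "rz": 0}, {"x": 0, "y": 0, "z": 0, "rx": 0, "ry": 0, "rz": 0}, {"x": 0, "y": 0, "z": 0, "rx": 0, "ry": 0, "rz": 0}, {"x": 0, "y": 0, "z": 0, "rx": 0, "ry": 0, "rz": 0}])

```text
time_s: 22.67
position: [612.8, -17.3, 155.8]
orientation: [0.0, -0.068, 0.998, -0.0]
ft_force: [-0.4, -0.6, -4.0]
gripper_width: 20.7
grasp_force: 88.6
```

apply_moves(series=[{"x": 0, "y": 0, "z": 0.1, "rx": 0, "ry": 0, "rz": 0}, {"x": 0, "y": 0, "z": 0, "rx": 0, "ry": 0, "rz": 0}, {"x": 0, "y": 0, "z": 0.1, "rx": 0, "ry": 0, "rz": 0}, {"x": 0, "y": 0, "z": 0, "rx": 0, "ry": 0, "rz": 0}, {"x": 0, "y": 0, "z": 0.05, "rx": 0, "ry": 0, "rz": 0}, {"x": 0, "y": 0, "z": 0, "rx": 0, "ry": 0, "rz": 0}, {"x": 0, "y": 0, "z": 0, "rx": 0, "ry": 0, "rz": 0}, {"x": 0, "y": 0, "z": 0, "rx": 0, "ry": 0, "rz": 0}, {"x": 0, "y": 0, "z": 0, "rx": 0, "ry": 0, "rz": 0}, {"x": 0, "y": 0, "z": 0, "rx": 0, "ry": 0, "rz": 0}])

```text
time_s: 23.5
position: [612.8, -17.3, 153.3]
orientation: [-0.0, -0.068, 0.998, 0.0]
ft_force: [-0.8, 0.4, -4.9]
gripper_width: 20.8
grasp_force: 88.9
```

apply_moves(series=[{"x": 0, "y": 0, "z": 0.1, "rx": 0, "ry": 0, "rz": 0}, {"x": 0, "y": 0, "z": 0, "rx": 0, "ry": 0, "rz": 0}, {"x": 0, "y": 0, "z": 0.05, "rx": 0, "ry": 0, "rz": 0}, {"x": 0, "y": 0, "z": 0, "rx": 0, "ry": 0, "rz": 0}, {"x": 0, "y": 0, "z": 0, "rx": 0, "ry": 0, "rz": 0}, {"x": 0, "y": 0, "z": 0, "rx": 0, "ry": 0, "rz": 0}, {"x": 0, "y": 0, "z": 0, "rx": 0, "ry": 0, "rz": 0}, {"x": 0, "y": 0, "z": 0, "rx": 0, "ry": 0, "rz": 0}, {"x": 0, "y": 0, "z": 0, "rx": 0, "ry": 0, "rz": 0}, {"x": 0, "y": 0, "z": 0, "rx": 0, "ry": 0, "rz": 0}])

```text
time_s: 24.33
position: [612.8, -17.4, 153.2]
orientation: [0.0, -0.068, 0.998, 0.0]
ft_force: [-4.8, 0.5, 5.5]
gripper_width: 20.8
grasp_force: 90.2
```

The bowl bottomed at 153.2 mm, the height I predicted for full seating. I release and retreat.

apply_moves(series=[{"x": 0, "y": 0, "z": 0, "rx": 0, "ry": 0, "rz": 0}, {"x": 0, "y": 0, "z": 0, "rx": 0, "ry": 0, "rz": 0}, {"x": 0, "y": 0, "z": 0, "rx": 0, "ry": 0, "rz": 0}, {"x": 0, "y": 0, "z": 0, "rx": 0, "ry": 0, "rz": 0}, {"x": 0, "y": 0, "z": 0, "rx": 0, "ry": 0, "rz": 0}, {"x": 0, "y": 0, "z": 0, "rx": 0, "ry": 0, "rz": 0}, {"x": 0, "y": 0, "z": -0.5, "rx": 0, "ry": 0, "rz": 0}, {"x": 0, "y": 0, "z": -1, "rx": 0, "ry": 0, "rz": 0}, {"x": 0, "y": 0, "z": -2, "rx": 0, "ry": 0, "rz": 0}, {"x": 0, "y": 0, "z": -3, "rx": 0, "ry": 0, "rz": 0}], claw=6)

```text
time_s: 25.17
position: [610.7, -17.2, 215.4]
orientation: [-0.003, -0.068, 0.998, -0.0]
ft_force: [0.1, -0.4, 0.3]
gripper_width: 59.9
grasp_force: 0.0
```

apply_moves(series=[{"x": 0, "y": 0, "z": -3, "rx": 0, "ry": 0, "rz": 0}, {"x": 0, "y": 0, "z": -3, "rx": 0, "ry": 0, "rz": 0}, {"x": 0, "y": 0, "z": -3, "rx": 0, "ry": 0, "rz": 0}, {"x": 0, "y": 0, "z": -2, "rx": 0, "ry": 0, "rz": 0}, {"x": 2, "y": 0, "z": 0, "rx": 0, "ry": 0, "rz": 0}, {"x": 3, "y": 0, "z": 0, "rx": 0, "ry": 0, "rz": 0}, {"x": 3, "y": 0, "z": 0, "rx": 0, "ry": 0, "rz": 0}, {"x": 2, "y": 0, "z": 0, "rx": 0, "ry": 0, "rz": 0}, {"x": 0, "y": 0, "z": 0, "rx": 0, "ry": 0, "rz": 0}, {"x": 0, "y": 0, "z": 0, "rx": 0, "ry": 0, "rz": 0}])

```text
time_s: 26.0
position: [513.3, -31.4, 328.1]
orientation: [0.001, -0.068, 0.998, 0.001]
ft_force: [0.6, -0.6, 0.6]
gripper_width: 60.2
grasp_force: 0.0
```

```bash
python3 - <<'E'
from h import *
for n in ['wrist','scene','side']:
    c=camera(n); save(c,n+'9.png'); np.savez(n+'9.npz',P=world(c),f=c['frame'])
o=np.zeros((600,800,3),np.uint8)
r=lambda n,a,b,w:cv2.resize(cv2.imread(f'pics/{n}9.png')[b:b+w*3//4,a:a+w],(400,300),interpolation=2)
o[:300,:400]=r('scene',220,190,160); o[:300,400:]=r('scene',350,280,160); o[300:,:400]=r('side',290,180,140); o[300:,400:]=r('wrist',0,0,640); cv2.imwrite('pics/m9.png',o)
E
python3 r.py 9 60
```

```text
wrist rim 2830 [611.  -17.5  68.5] top [np.float64(127.6), np.float64(127.4), np.float64(127.7)]
   ear 1 695 [599.3  68.9] [35.5 37.2] 8.1 z 66.7
   peg 1 56 [598.9  68.8  81.8]
   ear -1 731 [ 623.3 -103.5] [35.8 37.7] 7.4 z 66.6
   peg -1 51 [ 623.2 -104.3   81.9]
scene rim 385 [614.4 -15.3  68.9] top [np.float64(129.9), np.float64(131.3), np.float64(130.8)]
   ear 1 155 [605.2  65.3] [35.5 50.4] 6.2 z 68.0
   peg 1 12 [601.9  71.6  82.3]
side rim 279 [612.7 -19.9  68.9] top [np.float64(129.7), np.float64(130.3), np.float64(128.2)]
   ear -1 165 [623.9 -99.3] [36.1 57.5] 9.2 z 67.6
   peg -1 10 [ 624.8 -107.4   81.5]
```

View pics/m9.png

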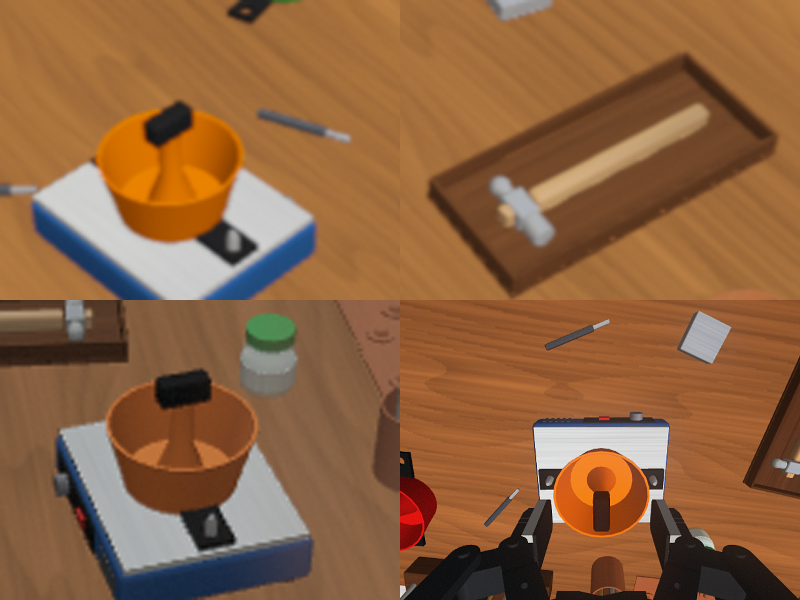

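The bowl is fully seated with its ear tops at about 67 mm, level with the expected 68 mm. Both pegs come through the ears, at (233,240) in the scene panel and (210,525) in the side panel. The hammer lies flat in the tray and the arm is clear, so I hand in.

```bash
python3 -c "from cell import *; print(hand_in())"
```

```text
the job is handed in; nothing more can be done
None
```

I laid the hammer flat in the tray, then mounted the orange bowl fully down on the deck with both pegs through its ears, and handed the job in at about 26 s of the 59 s allowed.

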